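# Clamp a hex specimen square in the inspection vise

## Robot

A 6-joint arm with a two-finger parallel gripper is mounted at the origin on the work surface. World frame = base frame: x ahead of the robot, y to its left, z up, the work surface at z = 0. Lengths are in m, angles in rad, forces in N, time in s.
With the tool pointing down it reaches from about 0.275 to 0.85 m from the base axis. Payload 5.2 kg.
Tool frame: the origin (TCP) lies midway between the tips of the shut fingers; the grasp point (between the pads) lies 19 mm behind it; z points along the fingers, y is the line along which they close (so a half turn about z gives the same grasp; the last joint's range is limited). The gripper opens to 85 mm and grips with 20 to 120 N. Pads are 22 mm wide; open, the fingers measure 114 mm over their backs; the gripper's body (76 mm by 85 mm) begins 54 mm behind the grasp point. The pads swing forward as they close: fully open they stand 13 mm farther back than shut.
Start: joints at [1.009, 0.259, 1.535, -0, 1.348, -0.203], TCP at [0.193, 0.515, 0.231] pointing down, gripper open.
Joint ranges: [-3.14, 3.14], [-0.91, 2.08], [0.19, 2.58], [-1.22, 4.36], [0.22, 2.71], [-3.12, 3.12]. Speed limits (rad/s): [2.57, 2.57, 3.14, 3.14, 3.14, 3.14].

## Interface

Orientations are given as a unit quaternion [x, y, z, w].
In Python, from rig import bot gives the robot as it stands.
- The arm moves only by the shell command python3 -m jog 'ROWS' [OPENING] [FORCE]. ROWS is JSON, a list of rows, each a list of 6 numbers: the shift along the tool's x, y, z in units of 25 mm (1.0 is 25 mm), then the turn, a rotation vector about the tool's x, y, z in degrees. In form: [[dx, dy, dz, rx, ry, rz], ...]. A call has 1 to 10 rows; each row is the pose to reach, as a shift and turn from the pose commanded when the call began, along the tool's axes at that moment; what a row does not reach only later rows make up. A row lasts 1/12 s, in which the tool goes at most 41.7 mm and 7.16 degrees, less where a joint would pass 70% of its speed; a pose out of reach is approached as far as the arm can. A call with a gripper value outside its range is refused whole. OPENING is the finger opening in mm, from 0 to 85.4, set as the call begins (- or left out, the last holds). The fingers move at their own pace and stop on an object; FORCE is the grip in N (left out, the last holds). Time passes only in rows, so rows that repeat a pose let the fingers close. It gives the time, the measured TCP pose, the force, the opening and the grip force at its end, in the units of the state.
- bot.get_obs(): the state, without advancing time (a new reading comes with each control period).
- bot.snapshot(name): name is "scene" or "top"; returns a dict with "frame" (420x560x3 uint8, blue, green, red), "fovy" (degrees; the focal length in pixels is half the picture's height over the tangent of half this angle, whatever the lens; pixels are square), "cx", "cy" (the principal point, pixels), "world_to_cam" (4x4, takes a point from world to camera coordinates). Camera axes: x right, y up, looking along -z (the intrinsics and any distortion apply to the point x, -y, -z); pixel columns grow to the right and rows downward; lengths in m; the calibration is good to about 2 mm. A picture is of the moment at which its call begins. There is no depth.
- bot.job_done(): hands the job in; it is judged then, once.
Trained networks look in a picture, given as the dict that the camera call returned (one of the last four; its "shot" number tells which), for a name from the list of things; names that differ only in an ending like _2 or _b are one class to them, and where a whole thing is asked for, a point or a joint stands for the part that bears it (a point fixed in the world has none). Each returns a list of dicts, best first, with "conf" (0 to 1); they miss things now and then, are a little off and sometimes report something else, mostly with a low value. They report only what shows in the picture. A call takes as long as a camera call. They do not tell look-alikes from the thing itself.
- bot.spot_in(target, picture): "at" ([column, row] in pixels, amid what is visible of it).
- bot.outline_of(target, picture): "pixels" (420x560 bool, what is visible of it) and "at" ([column, row] in pixels, amid what is visible of it).
- bot.spot_point(target, picture): "at" ([column, row] in pixels: a listed point, or the origin of a listed thing).
The state is a dict: "time_s": time; "joints": joint angles; "dq": joint speeds; "joint_torque": joint torques, N m; "eef_pos": TCP position; "tcp_rot": TCP orientation; "wrist_force": force on the tool from outside, world axes, zero at the start; "ft_torque": the same for the moment, N m; "width": finger opening in m; "gripper_force": force on a finger pad.
Only numpy, scipy, OpenCV 4.12 (cv2) and the standard library are available. Lean on these libraries where they do the work, as an engineer would, in place of code of your own. Each camera call takes 0.05 s, during which the arm holds its last target. There are 200 camera calls.

## Task

Stand the brass hex specimen upright on the bed of the blue vise, midway along its jaws, turned so that two opposite flats lie square to the jaw faces; set it down rather than drop it, and let go. Only then slide the movable jaw (orange post) up until the specimen sits snugly between both jaws, and leave it standing there. Leave the other specimens, the jar and the eyepiece where they are.

Things in the scene. Friction and masses are not known exactly. Their poses are not given: they have to be found in the camera images.
- hex: Brass hexagonal prism standing on end on the green mat, 36 mm across flats (41.6 mm across corners), 50 mm tall, 0.25 to 0.45 kg. Origin: centre of its underside; z up along the prism. Its x axis is the normal of one flat, so flat normals lie at 0, 60, 120... degrees from x. A dark dot marks the top's centre.
- vise: Blue vise fixed to the bench. Origin: on the bench, midway between the fully open jaws; x along the jaw faces, y the closing line, z up. Bed 84 mm wide (x), y -78 to +126 mm, top at z = 12 mm, clear between the jaws. Steel jaws 64 mm wide, centred on x = 0, tops at z = 30 mm. Fixed jaw: face at y = -30 mm. Movable jaw: face at y = +30 mm minus the jaw travel, block 30 mm thick.
- jaw (a joint): Travel of the movable jaw in m: 0 fully open (60 mm between faces), grows as it slides along the vise's -y to the fixed jaw; end stop 0.045. Gap = 60 mm minus travel, so 0.024 is snug on 36 mm flats. Starts at 0.002 to 0.012. Stiff slide: about 4 N to move, a little more when fast; stays where it is left.
- post (a point): Top centre of the orange upright round post that moves with the movable jaw: 16 mm diameter, z = 23.5 to 68.5 mm, standing on a 44 mm wide slide (top at z = 23.5 mm), at x = 0 in the vise, 75 mm behind the movable jaw's face. Pinch it or push it along the vise's -y to close the jaw.
- round_slug: Steel round specimen, 36 mm diameter, 44 mm tall, standing on the mat. Origin: centre of its underside. Leave alone.
- square_slug: Aluminium square specimen, 32 x 32 mm, 46 mm tall, standing on the mat. Origin: centre of its underside. Leave alone.
- jar: Amber glass jar with white cap, 52 mm diameter, 60 mm tall, on the bench beyond the work. Origin: centre of its underside. Leave alone.
- eyepiece: Black microscope eyepiece standing on end, 42 mm diameter, 55 mm tall, on the bench beyond the mat. Origin: centre of its underside. Leave alone.
Not all that is in view belongs to the job. There is more than one size of the vise; the job needs the smallest. Of the things that look like the hex, the middle-sized one is meant.

How it is judged:
By the outcome, as a careful person would: the job done as asked, in the order asked, and still so for the second after the job is handed in, with the robot touching nothing.
It also fails if it takes over 51 s, if anything falls off the work surface, if the arm or the gripper's body presses on something with over 40 N, if the wrist force passes 120 N, or if a joint passes its speed limit or range.

## Working session

There is one attempt and no reset: what is moved stays moved. The work goes in short steps, Python scripts to look and compute and a shell command to move; the robot and the scene stay as the last step left them, time stands still between calls to the robot, and variables do not carry over. Pictures are saved under pics/ and viewed, at most 10 in all, crops included, and the job is handed in when it is done.

```bash
mkdir -p pics; ls; cat > h.py <<'E'
import numpy as np,cv2
from rig import bot
def ray(p,uv):
    f=210/np.tan(np.radians(p["fovy"])/2)
    T=np.array(p["world_to_cam"]);R,t=T[:3,:3],T[:3,3]
    d=np.array([(uv[0]-p["cx"])/f,-(uv[1]-p["cy"])/f,-1.])
    return -R.T@t,R.T@d
def onz(p,uv,z):
    c,d=ray(p,uv);return c+d*(z-c[2])/d[2]
def px(p,X):
    f=210/np.tan(np.radians(p["fovy"])/2)
    T=np.array(p["world_to_cam"]);c=T[:3,:3]@np.array(X)+T[:3,3]
    return np.array([p["cx"]+f*c[0]/-c[2],p["cy"]+f*c[1]/c[2]])
E
python3 - <<'E'
from h import *
for n in("scene","top"):
    p=bot.snapshot(n);cv2.imwrite(f"pics/{n}0.png",p["frame"])
    print(n,[k for k in p],p["fovy"],p["cx"],p["cy"],{k:v for k,v in p.items() if 'dist' in k or 'lens' in k})
    print(np.round(ray(p,(280,210)),3).tolist())
    for t in("hex","vise","post"):
        print(t,[(np.round(d["at"],1).tolist(),round(d["conf"],2)) for d in bot.spot_in(t,p)],[(np.round(d["at"],1).tolist(),round(d["conf"],2)) for d in bot.spot_point(t,p)])
E
```

```text
pics
scene ['frame', 'fovy', 'cx', 'cy', 'world_to_cam', 'shot'] 52.18558404563667 281.9857878754168 210.81338862360937 {}
[[1.242, 0.028, 0.995], [-0.602, -0.099, -0.793]]
hex [([393.8, 180.3], 0.74), ([397.0, 224.6], 0.65), ([434.4, 221.7], 0.54)] [([392.1, 191.1], 0.91), ([435.6, 227.3], 0.66), ([396.5, 227.8], 0.64)]
vise [([269.1, 172.6], 0.95), ([272.7, 237.9], 0.76), ([168.1, 141.8], 0.67)] [([258.3, 171.5], 0.97), ([160.7, 140.9], 0.9), ([265.3, 234.3], 0.63)]
post [([187.8, 138.3], 0.86), ([282.3, 232.1], 0.85)] [([298.4, 226.7], 0.94), ([308.3, 158.4], 0.57)]
top ['frame', 'fovy', 'cx', 'cy', 'world_to_cam', 'shot'] 45.90165660411414 272.8337943703232 210.54858989656213 {}
[[0.419, -0.111, 1.602], [0.07, 0.004, -0.998]]
hex [([175.7, 215.4], 0.64), ([178.7, 265.6], 0.64)] [([178.7, 216.6], 0.72), ([138.9, 224.5], 0.51)]
vise [([281.2, 196.1], 0.97), ([407.9, 296.7], 0.8), ([294.3, 264.5], 0.67)] [([416.1, 296.8], 0.96), ([284.6, 197.6], 0.78)]
post [([387.4, 295.0], 0.89), ([267.8, 189.2], 0.66), ([277.6, 268.1], 0.62)] [([375.4, 294.6], 0.95), ([253.8, 189.8], 0.83), ([255.7, 265.2], 0.74), ([203.0, 222.2], 0.55)]
```

View pics/scene0.png

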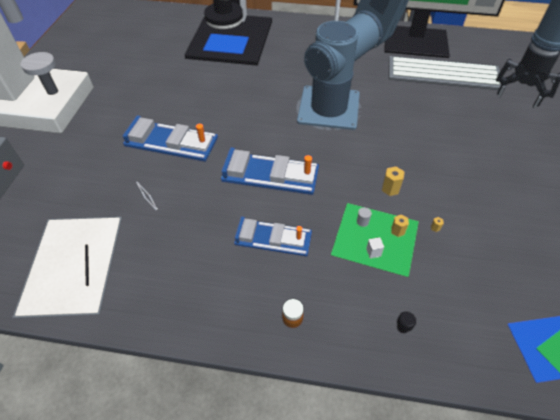

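View pics/top0.png

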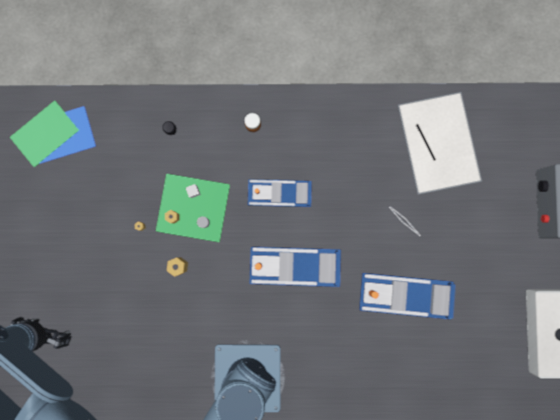

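Scene view: there are three hexes, large at (393,180), medium on the mat at (400,225) and small at (437,224). There are three vises: (170,138), (270,170) and the smallest at (273,237). In the top view the chosen pair is hex (171,216) and vise (280,193). I'll check them in one close crop montage.

```bash
python3 - <<'E'
from h import *
ps={n:bot.snapshot(n) for n in("scene","top")}
def crop(n,x,y,w,h,W,H): return cv2.resize(ps[n]["frame"][y:y+h,x:x+w],(W,H),interpolation=cv2.INTER_CUBIC)
a=np.hstack([crop("scene",380,205,40,30,400,300),crop("scene",230,210,90,50,400,300)])
b=np.hstack([crop("top",151,201,40,30,400,300),crop("top",240,170,80,45,400,300)])
cv2.imwrite("pics/crop0.png",np.vstack([a,b]))
near={"scene":{"hex":(400,225),"vise":(273,237),"post":(299,230)},"top":{"hex":(171,216),"vise":(280,193),"post":(256,190)}}
for n,p in ps.items():
  for t in near[n]:
    for fn in(bot.spot_point,bot.outline_of):
      for d in fn(t,p):
        if np.hypot(*(np.array(d["at"])-near[n][t]))<14:
          print(n,t,fn.__name__,np.round(d["at"],1),round(d["conf"],2),[np.round(onz(p,d["at"],z)[:2],4).tolist() for z in(0,.05,.0685)])
          if "pixels" in d: np.save(f"m_{n}_{t}.npy",d["pixels"]); print(d["pixels"].sum())
print(bot.get_obs())
E
```

```text
scene hex call [396.6 233. ] 0.84 [[0.5162, 0.241], [0.5527, 0.2304], [0.5662, 0.2264]]
scene hex call [396.5 223.6] 0.52 [[0.4832, 0.2409], [0.5214, 0.2302], [0.5355, 0.2263]]
296
scene vise call [263.9 235.8] 0.98 [[0.5839, -0.126], [0.617, -0.1182], [0.6292, -0.1154]]
scene vise call [271.5 235.3] 0.79 [[0.5789, -0.1053], [0.6122, -0.0986], [0.6246, -0.0961]]
2018
scene post call [300.2 225.1] 0.9 [[0.5315, -0.0304], [0.5672, -0.0275], [0.5804, -0.0264]]
scene post call [286.8 234.1] 0.85 [[0.5682, -0.0635], [0.602, -0.0589], [0.6146, -0.0572]]
634
top hex call [175.  215.4] 0.62 [[0.5138, 0.237], [0.5108, 0.2261], [0.5097, 0.2221]]
top hex call [174.3 218.1] 0.63 [[0.505, 0.2392], [0.5023, 0.2282], [0.5013, 0.2242]]
155
top vise call [288.7 195.2] 0.61 [[0.5796, -0.1323], [0.5746, -0.1316], [0.5728, -0.1314]]
top vise call [279.5 194.6] 0.71 [[0.5816, -0.1025], [0.5765, -0.1027], [0.5746, -0.1028]]
1709
top post call [255.7 191.1] 0.78 [[0.593, -0.0251], [0.5876, -0.0278], [0.5856, -0.0288]]
top post call [266.9 191.5] 0.87 [[0.5917, -0.0615], [0.5863, -0.0631], [0.5843, -0.0636]]
426
{'time_s': 1.4, 'joints': array([ 1.00919485e+00,  2.58599818e-01,  1.53498134e+00,  1.99258788e-05,
        1.34802713e+00, -2.02802024e-01]), 'dq': array([ 0.00108748,  0.00023071,  0.00107036,  0.00252171, -0.00029451,
       -0.00042834]), 'joint_torque': array([ 5.76637340e-04, -4.45947576e+01, -2.90886891e+01, -3.55091634e-04,
        1.10719506e-03, -3.38980487e-05]), 'eef_pos': array([0.19310837, 0.51499085, 0.23131734]), 'tcp_rot': array([ 1.78441132e-01,  9.83950589e-01, -3.63050848e-06, -1.19317055e-05]), 'wrist_force': array([-1.13894315, -0.76217609, -0.35619072]), 'ft_torque': array([-1.18648639e-02, -4.17577559e-02, -3.23071424e-05]), 'gripper_force': 0.0, 'width': 0.08521865144127598}
```

View pics/crop0.png

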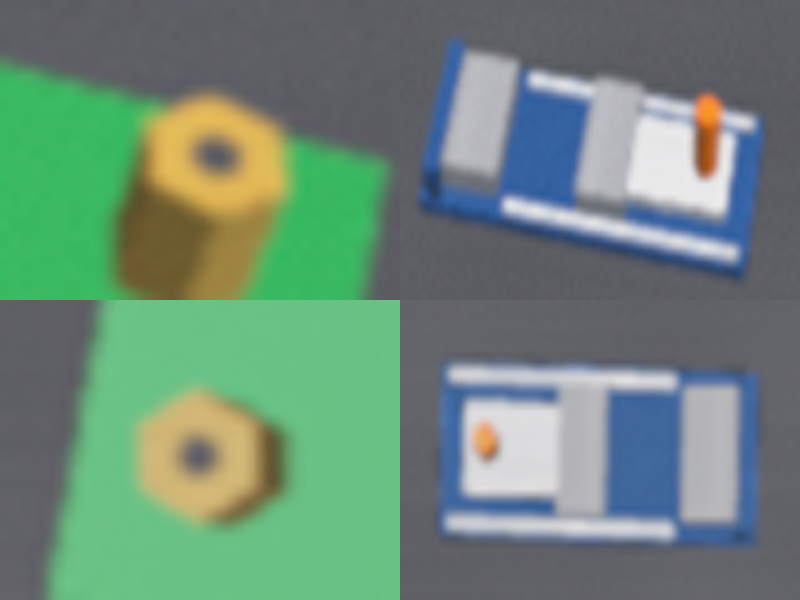

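Both crops show the medium hex on the mat: its dot is at scene (401.3,220.0) and top (170.3,216.0). The smallest vise has its jaws and post visible in the top crop. Next I'll compute the poses, using a robust edge fit for the hex yaw.

```bash
cat > meas.py <<'E'
from h import *
p=bot.snapshot("top");s=bot.snapshot("scene")
U=lambda X,Y:(240+(X-400+.5)/5-.5,170+(Y-300+.5)/6.667-.5)
def tri(a,b):
    c1,d1=ray(p,a);c2,d2=ray(s,b)
    d1/=np.linalg.norm(d1);d2/=np.linalg.norm(d2)
    k=np.linalg.lstsq(np.c_[d1,-d2],c2-c1,rcond=None)[0]
    x,y=c1+k[0]*d1,c2+k[1]*d2
    return np.round((x+y)/2,4),round(np.linalg.norm(x-y),4)
print("hexdot",tri((170.3,216),(401.3,220)),onz(p,(170.3,216),.05),onz(s,(401.3,220),.05))
V=lambda X,Y:(230+(X-400+.5)/4.444-.5,210+(Y+.5)/6-.5)
print("post",tri(U(484,435),V(708,104)),onz(p,U(484,435),.0685),onz(s,V(708,104),.0685))
for n,z,pts in(("fix",.03,[(682,386),(740,384),(738,523),(681,524)]),("mov",.03,[(560,384),(607,382),(604,517),(558,516)]),("bed",.012,[(441,364),(757,374),(755,545),(441,538)])):
    P=np.array([onz(p,U(*q),z)[:2] for q in pts]);print(n,np.round(P,4).tolist(),P.mean(0))
for n,z,pts in(("fixS",.03,[(466,50),(519,61),(497,180),(444,165)]),("movS",.03,[(598,78),(642,85),(627,205),(577,195)]),("bedS",.012,[(453,40),(762,122),(742,265),(421,195)])):
    P=np.array([onz(s,V(*q),z)[:2] for q in pts]);print(n,np.round(P,4).tolist(),P.mean(0))
# hex corners on top, from crops
for n,pic,q in(("top",p,[(198,386),(266,417),(262,480),(205,515),(140,485),(138,420)]),("scene",s,[(210,93),(275,117),(287,178),(220,215),(153,182),(143,123)])):
    C=[onz(pic,((151 if n=="top" else 380)+(x+.5)/10-.5,(201-30 if n=="top" else 205)+(y+.5)/10-.5),.05)[:2] for x,y in q]
    C=np.array(C);c=C.mean(0);e=C-c;a=np.degrees(np.arctan2(e[:,1],e[:,0]))
    print(n,c,np.round(np.hypot(*e.T)*1e3,1),np.round(a%60,1),"mean corner angle mod60",np.degrees(np.angle(np.mean(np.exp(6j*np.radians(a)))))/6)
E
python3 meas.py
```

```text
hexdot (array([0.5088, 0.2417, 0.0521]), np.float64(0.0022)) [0.5089383  0.24097318 0.05      ] [0.50704181 0.24326733 0.05      ]
post (array([ 0.5891, -0.0299,  0.0715]), np.float64(0.0024)) [ 0.58959385 -0.03094817  0.0685    ] [ 0.58681943 -0.02895227  0.0685    ]
fix [[0.6174, -0.1552], [0.6183, -0.1921], [0.5516, -0.1907], [0.5511, -0.1545]] [ 0.58460463 -0.17311779]
mov [[0.6184, -0.0774], [0.6193, -0.1074], [0.5545, -0.1055], [0.555, -0.0762]] [ 0.58679292 -0.09162481]
bed [[0.6305, -0.0], [0.6254, -0.204], [0.5425, -0.2024], [0.5459, -0.0005]] [ 0.58606677 -0.1017477 ]
fixS [[0.5528, -0.1861], [0.5539, -0.1518], [0.6211, -0.1523], [0.6182, -0.1858]] [ 0.5864859  -0.16901342]
movS [[0.5557, -0.1012], [0.5554, -0.0734], [0.622, -0.0723], [0.6214, -0.103]] [ 0.58862103 -0.08746312]
bedS [[0.5355, -0.1996], [0.5517, 0.0024], [0.6311, -0.0005], [0.6249, -0.2003]] [ 0.58578206 -0.09947771]
top [0.51020935 0.23973193] [20.4 22.8 21.4 20.4 22.1 22.4] [ 4.  57.6  4.2  4.  59.5  4.6] mean corner angle mod60 2.3572099506962636
scene [0.50596316 0.24251058] [20.  21.9 20.3 21.6 21.3 20.4] [ 3.  11.  12.3  3.2  8.4 11.2] mean corner angle mod60 8.225109858194754
```

Poses: the hex is at about (0.508, 0.242) with a flat normal near 95°. The vise centre is about (0.586, -0.10 to -0.13) with yaw near -1.4°. I'll grip across the 95° flats, high up, so the fingertips stay above the jaws at placing.

```bash
python3 -m jog '[[-15.6,-5.8,4,0,0,-25.6],[-15.6,-5.8,4,0,0,-25.6],[-15.6,-5.8,4,0,0,-25.6],[-15.6,-5.8,4,0,0,-25.6],[-15.6,-5.8,4,0,0,-25.6],[-15.6,-5.8,4,0,0,-25.6],[-15.6,-5.8,4,0,0,-25.6],[-15.6,-5.8,4,0,0,-25.6],[-15.6,-5.8,4,0,0,-25.6],[-15.6,-5.8,4,0,0,-25.6]]' 62 30
```

```text
time_s: 2.33
eef_pos: [0.4914, 0.2558, 0.1366]
tcp_rot: [-0.044, 0.999, 0.0, 0.0]
wrist_force: [0.5, 0.4, 0.1]
width: 0.0624
gripper_force: 0.0
```

```bash
python3 -m jog '[[0,0,0,0,0,0],[0,0,0,0,0,0],[0,0,0,0,0,0]]'; python3 - <<'E'
from h import *
o=bot.get_obs();print(o["eef_pos"],o["tcp_rot"])
p=bot.snapshot("scene");t=bot.snapshot("top")
f=lambda q,x,y:cv2.resize(q["frame"][y:y+60,x:x+80],(400,300),interpolation=cv2.INTER_CUBIC)
a=f(p,360,180);b=f(t,130,180)
cv2.imwrite("pics/appr.png",np.hstack([a,b]))
print(px(p,[.508,.242,.05]),px(p,o["eef_pos"]),px(t,o["eef_pos"]))
E
```

```text
time_s: 2.58
eef_pos: [0.4897, 0.2573, 0.1367]
tcp_rot: [-0.043, 0.999, 0.0, -0.001]
wrist_force: [-0.1, 0.3, -0.1]
width: 0.0621
gripper_force: 0.0
[0.48971764 0.25730642 0.1366662 ] [-4.33524326e-02  9.99059707e-01  1.29517131e-04 -5.01599317e-04]
[400.83368344 220.22096599] [414.11351634 195.61012377] [158.16154615 220.77167538]
```

View pics/appr.png

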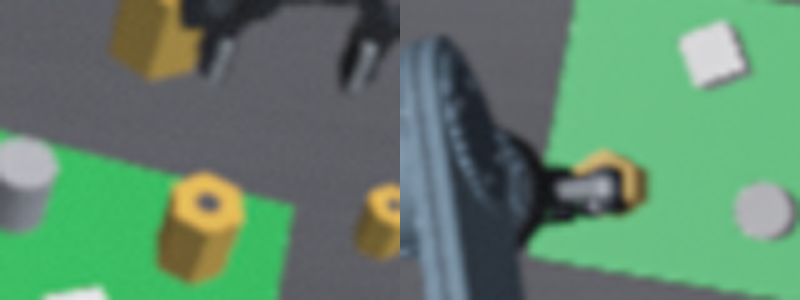

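The crop shows the hex at (401,220) in the scene, with the gripper straddling above it but about 24 mm short laterally. I'll correct that, descend and grip.

```bash
python3 -m jog '[[-0.68,-0.67,1,0,0,0],[-0.68,-0.67,1.6,0,0,0],[-0.68,-0.67,2.4,0,0,0],[-0.68,-0.67,3.2,0,0,0],[-0.68,-0.67,4,0,0,0],[-0.68,-0.67,4.4,0,0,0],[-0.68,-0.67,4.4,0,0,0],[-0.68,-0.67,4.4,0,0,0]]' && python3 -m jog '[[0,0,0,0,0,0],[0,0,0,0,0,0],[0,0,0,0,0,0],[0,0,0,0,0,0],[0,0,0,0,0,0],[0,0,0,0,0,0],[0,0,0,0,0,0],[0,0,0,0,0,0]]' 25 40
```

```text
time_s: 3.35
eef_pos: [0.5079, 0.2431, 0.0272]
tcp_rot: [-0.045, 0.999, -0.0, -0.0]
wrist_force: [0.7, 0.3, -0.4]
width: 0.0622
gripper_force: 0.0
time_s: 4.02
eef_pos: [0.5097, 0.2426, 0.0286]
tcp_rot: [-0.044, 0.999, 0.0, 0.002]
wrist_force: [0.3, -0.6, 7.1]
width: 0.0351
gripper_force: 41.2
```

Gripped with a width of 35 mm, so the pads are across flats. Lift and look.

```bash
python3 -m jog '[[0,0,-0.6,0,0,0],[0,0,-1.4,0,0,0],[0,0,-2.4,0,0,0],[0,0,-3.2,0,0,0],[0,0,-3.2,0,0,0],[0,0,-3.2,0,0,0]]'; python3 - <<'E'
from h import *
o=bot.get_obs();print(o["eef_pos"],o["tcp_rot"],o["wrist_force"])
p=bot.snapshot("scene");t=bot.snapshot("top")
f=lambda q,x,y:cv2.resize(q["frame"][y:y+60,x:x+80],(400,300),interpolation=cv2.INTER_CUBIC)
cv2.imwrite("pics/lift.png",np.hstack([f(p,365,170),f(t,130,180)]))
E
```

```text
time_s: 4.52
eef_pos: [0.5089, 0.2423, 0.1075]
tcp_rot: [-0.044, 0.999, 0.0, 0.001]
wrist_force: [-0.3, -0.2, -3.7]
width: 0.0352
gripper_force: 41.2
[0.50891035 0.24232918 0.10751047] [-4.39262556e-02  9.99034090e-01  2.57358494e-04  1.14251975e-03] [-0.34644179 -0.24499888 -3.68977793]
```

View pics/lift.png

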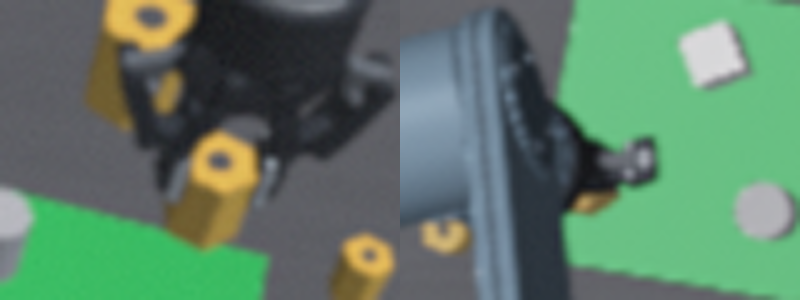

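The hex is held upright with its dot at scene about (408,201). Next, carry it over the vise at height, turning 6.3° to be square with the jaws.

```bash
python3 -m jog '[[-0.1,-0.8,-0.4,0,0,1],[-0.3,-2.2,-0.6,0,0,2],[-0.5,-3.7,-0.6,0,0,3],[-0.7,-5.2,-0.6,0,0,4],[-0.9,-6.7,-0.6,0,0,5],[-1.1,-8.2,-0.6,0,0,6],[-1.2,-9.7,-0.6,0,0,6.3],[-1.4,-11.2,-0.6,0,0,6.3],[-1.6,-12.7,-0.6,0,0,6.3],[-1.7,-13.7,-0.6,0,0,6.3]]'; python3 -m jog '[[0,-0.5,0,0,0,0],[0,-1,0,0,0,0],[0,-1,0,0,0,0],[0,-1,0,0,0,0]]'; python3 - <<'E'
from h import *
o=bot.get_obs();e=o["eef_pos"];q=o["tcp_rot"];print(e,q)
a=np.degrees(np.arctan2(q[1],q[0]))*2
X=np.array([np.cos(np.radians(a)),np.sin(np.radians(a))]);Y=np.array([-X[1],X[0]])*-1
print("tool y ang",np.degrees(np.arctan2(*Y[::-1])))
d=np.array([.587,-.131])-e[:2];print(d@X/.025,d@Y/.025)
p=bot.snapshot("scene");t=bot.snapshot("top")
f=lambda q,x,y:cv2.resize(q["frame"][y:y+75,x:x+100],(400,300),interpolation=cv2.INTER_CUBIC)
cv2.imwrite("pics/over.png",np.hstack([f(p,225,190),f(t,230,155)]))
E
```

```text
time_s: 5.45
eef_pos: [0.5803, -0.0986, 0.1196]
tcp_rot: [0.012, 1.0, -0.0, -0.001]
wrist_force: [0.9, 0.5, -4.2]
width: 0.0352
gripper_force: 41.4
time_s: 5.78
eef_pos: [0.5793, -0.1195, 0.1208]
tcp_rot: [0.011, 1.0, 0.001, -0.001]
wrist_force: [-0.5, 0.2, -3.8]
width: 0.0352
gripper_force: 41.3
[ 0.57932454 -0.11951097  0.12076879] [ 1.12877515e-02  9.99935417e-01  7.46095325e-04 -1.09206489e-03]
tool y ang 88.7064903564474
-0.31731439375788184 -0.4525134711520119
```

View pics/over.png

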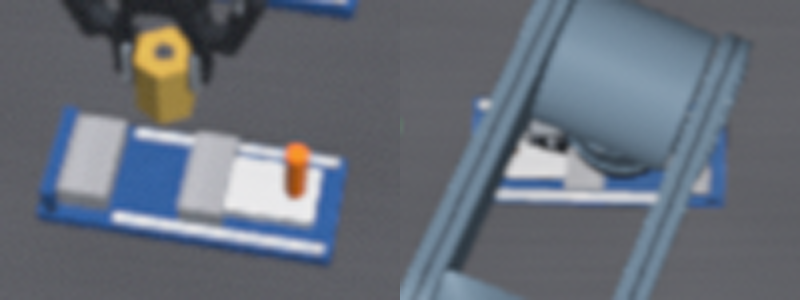

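The hex hangs above the gap with its dot at scene (266,202). Move the last bit across and go down most of the way.

```bash
python3 - <<'E'
from h import *
p=bot.snapshot("scene")
print(onz(p,(265.9,202.4),.1435),bot.get_obs()["eef_pos"])
E
python3 -m jog '[[-0.32,-0.45,0,0,0,0],[-0.32,-0.45,0,0,0,0],[-0.32,-0.45,0.6,0,0,0],[-0.32,-0.45,1.2,0,0,0],[-0.32,-0.45,1.7,0,0,0],[-0.32,-0.45,1.7,0,0,0],[-0.32,-0.45,1.7,0,0,0]]'
```

```text
[ 0.57733696 -0.11726213  0.1435    ] [ 0.57986755 -0.11854708  0.12159199]
time_s: 6.52
eef_pos: [0.5873, -0.1304, 0.0789]
tcp_rot: [0.011, 1.0, 0.0, -0.001]
wrist_force: [0.0, 0.9, -3.6]
width: 0.0353
gripper_force: 41.3
```

```bash
python3 -m jog '[[0,0,0.4,0,0,0],[0,0,0.8,0,0,0],[0,0,1.1,0,0,0],[0,0,1.3,0,0,0],[0,0,1.36,0,0,0],[0,0,1.36,0,0,0]]'; python3 -m jog '[[0,0,0.06,0,0,0],[0,0,0.12,0,0,0],[0,0,0.12,0,0,0]]'
```

```text
time_s: 7.02
eef_pos: [0.5876, -0.1315, 0.0446]
tcp_rot: [0.011, 1.0, 0.0, -0.001]
wrist_force: [-0.0, 0.0, -3.8]
width: 0.0354
gripper_force: 41.4
time_s: 7.27
eef_pos: [0.5881, -0.1317, 0.0424]
tcp_rot: [0.011, 1.0, -0.0, 0.0]
wrist_force: [-0.7, -0.8, -4.0]
width: 0.0349
gripper_force: 41.4
```

```bash
python3 -m jog '[[0,0,0.04,0,0,0],[0,0,0.04,0,0,0]]';python3 -m jog '[[0,0,0.04,0,0,0],[0,0,0.04,0,0,0]]';python3 -m jog '[[0,0,0.04,0,0,0],[0,0,0.04,0,0,0]]'
```

```text
time_s: 7.43
eef_pos: [0.5881, -0.1317, 0.0414]
tcp_rot: [0.011, 1.0, -0.0, 0.0]
wrist_force: [-0.3, 0.6, -3.1]
width: 0.0351
gripper_force: 41.4
time_s: 7.6
eef_pos: [0.588, -0.1316, 0.0403]
tcp_rot: [0.011, 1.0, 0.0, -0.0]
wrist_force: [0.1, 0.1, -3.3]
width: 0.0354
gripper_force: 41.4
time_s: 7.77
eef_pos: [0.5879, -0.1316, 0.0392]
tcp_rot: [0.011, 1.0, 0.0, -0.0]
wrist_force: [0.1, 0.1, -3.3]
width: 0.0353
gripper_force: 41.4
```

```bash
python3 -m jog '[[0,0,0.03,0,0,0],[0,0,0.03,0,0,0]]';python3 -m jog '[[0,0,0.02,0,0,0],[0,0,0.02,0,0,0]]'
```

```text
time_s: 7.93
eef_pos: [0.5879, -0.1316, 0.0385]
tcp_rot: [0.011, 1.0, 0.0, -0.0]
wrist_force: [0.5, -0.4, -4.2]
width: 0.0354
gripper_force: 41.4
time_s: 8.1
eef_pos: [0.588, -0.1316, 0.038]
tcp_rot: [0.011, 1.0, 0.0, -0.0]
wrist_force: [0.0, 0.7, -4.3]
width: 0.0358
gripper_force: 41.4
```

```bash
python3 -m jog '[[0,0,0.03,0,0,0],[0,0,0.03,0,0,0]]';python3 -m jog '[[0,0,0.03,0,0,0],[0,0,0.03,0,0,0]]'
```

```text
time_s: 8.27
eef_pos: [0.5881, -0.1317, 0.0376]
tcp_rot: [0.011, 1.0, -0.0, 0.0]
wrist_force: [-1.1, 0.1, -0.2]
width: 0.0352
gripper_force: 41.6
time_s: 8.43
eef_pos: [0.5882, -0.1317, 0.0376]
tcp_rot: [0.011, 1.0, -0.0, 0.0]
wrist_force: [-2.5, 1.4, 5.1]
width: 0.0353
gripper_force: 42.3
```

It's on the bed (force rising to +5 N). Release, rise, and look.

```bash
python3 -m jog '[[0,0,-0.03,0,0,0],[0,0,-0.03,0,0,0],[0,0,-0.03,0,0,0],[0,0,-0.03,0,0,0],[0,0,-0.03,0,0,0],[0,0,-0.03,0,0,0]]' 56; python3 -m jog '[[0,0,-0.4,0,0,0],[0,0,-1,0,0,0],[0,0,-1.8,0,0,0],[0,0,-2.6,0,0,0],[0,0,-2.6,0,0,0],[0,0,-2.6,0,0,0]]';  python3 - <<'E'
from h import *
o=bot.get_obs();print(o["eef_pos"],o["tcp_rot"])
p=bot.snapshot("scene")
cv2.imwrite("pics/placed.png",cv2.resize(p["frame"][205:260,225:325],(800,440),interpolation=cv2.INTER_CUBIC))
E
```

```text
time_s: 8.93
eef_pos: [0.5881, -0.1317, 0.0373]
tcp_rot: [0.011, 1.0, -0.0, 0.0]
wrist_force: [0.7, -0.7, -0.4]
width: 0.0562
gripper_force: 0.0
time_s: 9.43
eef_pos: [0.5891, -0.1321, 0.1043]
tcp_rot: [0.011, 1.0, -0.001, 0.002]
wrist_force: [-0.4, -0.1, -0.3]
width: 0.0558
gripper_force: 0.0
[ 0.58907828 -0.13206001  0.10428288] [ 1.09324337e-02  9.99938533e-01 -7.28498736e-04  1.69744866e-03]
```

View pics/placed.png

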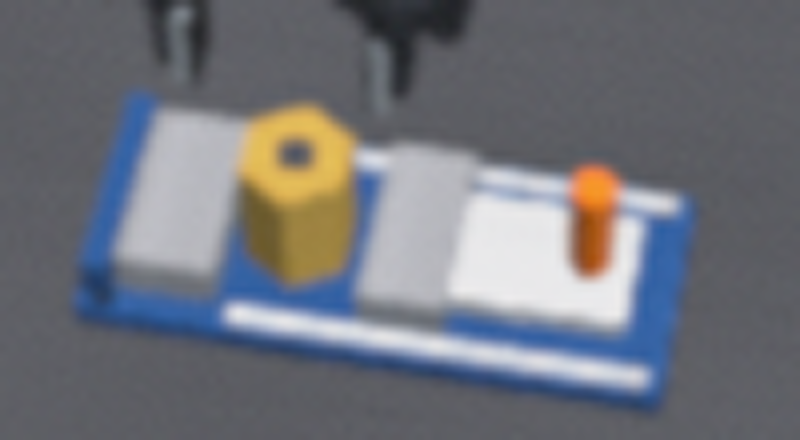

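The hex stands on the bed between the jaws with its dot at (261.6,223.7); the post top is at (298.9,227.3).

```bash
python3 - <<'E'
from h import *
p=bot.snapshot("scene");W=lambda X,Y:(225+(X+.5)/8-.5,205+(Y+.5)/8-.5)
for n,q,z in(("dot",(296,153),.062),("post",(595,182),.0685),("f1",(247,122),.03),("f2",(217,275),.03),("m1",(395,147),.03),("m2",(358,305),.03)):
    print(n,np.round(onz(p,W(*q),z),4))
E
```

```text
dot [ 0.5874 -0.1297  0.062 ]
post [ 0.5881 -0.0287  0.0685]
f1 [ 0.5545 -0.1544  0.03  ]
f2 [ 0.6189 -0.1521  0.03  ]
m1 [ 0.557  -0.1016  0.03  ]
m2 [ 0.6234 -0.103   0.03  ]
```

Centred to within 1 mm. Go to the post, pinching along the closing line.

```bash
python3 -m jog '[[0.1,1,0,0,0,0],[0.1,2.2,0,0,0,0],[0.1,3.2,0,0,0,0],[0.1,4.08,0,0,0,0],[0.1,4.08,0,0,0,0],[0.1,4.08,0.6,0,0,0],[0.1,4.08,1.4,0,0,0],[0.1,4.08,2.2,0,0,0],[0.1,4.08,2.7,0,0,0],[0.1,4.08,2.7,0,0,0]]' 44 20;python3 -m jog '[[0,0,0,0,0,0],[0,0,0,0,0,0],[0,0,0,0,0,0]]' 22; python3 -m jog '[[0,0,0,0,0,0],[0,0,0,0,0,0],[0,0,0,0,0,0],[0,0,0,0,0,0]]' 5
```

```text
time_s: 10.37
eef_pos: [0.5846, -0.0294, 0.0308]
tcp_rot: [0.011, 1.0, 0.001, -0.004]
wrist_force: [0.2, 0.6, 0.5]
width: 0.0443
gripper_force: 0.0
time_s: 10.62
eef_pos: [0.5885, -0.03, 0.0358]
tcp_rot: [0.011, 1.0, -0.0, 0.001]
wrist_force: [-0.0, 0.4, 0.1]
width: 0.0224
gripper_force: 0.0
time_s: 10.95
eef_pos: [0.5885, -0.03, 0.0359]
tcp_rot: [0.011, 1.0, -0.0, 0.001]
wrist_force: [-0.5, -1.8, 5.2]
width: 0.0154
gripper_force: 21.1
```

```bash
python3 -m jog '[[0,-0.04,0,0,0,0],[0,-0.08,0,0,0,0],[0,-0.12,0,0,0,0],[0,-0.16,0,0,0,0],[0,-0.2,0,0,0,0],[0,-0.24,0,0,0,0],[0,-0.28,0,0,0,0],[0,-0.32,0,0,0,0],[0,-0.34,0,0,0,0],[0,-0.34,0,0,0,0]]'; python3 -m jog '[[0,-0.02,0,0,0,0],[0,-0.04,0,0,0,0],[0,-0.06,0,0,0,0],[0,-0.08,0,0,0,0]]'; python3 -m jog '[[0,-0.02,0,0,0,0],[0,-0.04,0,0,0,0],[0,-0.04,0,0,0,0]]';
```

```text
time_s: 11.78
eef_pos: [0.5884, -0.0371, 0.0359]
tcp_rot: [0.011, 1.0, 0.001, 0.001]
wrist_force: [0.1, 3.2, 6.6]
width: 0.0153
gripper_force: 21.4
time_s: 12.12
eef_pos: [0.5883, -0.0387, 0.0359]
tcp_rot: [0.011, 1.0, 0.001, 0.001]
wrist_force: [1.2, 5.6, 7.1]
width: 0.0152
gripper_force: 21.5
time_s: 12.37
eef_pos: [0.5883, -0.0395, 0.0359]
tcp_rot: [0.011, 1.0, 0.001, 0.001]
wrist_force: [0.3, 5.5, 6.5]
width: 0.015
gripper_force: 21.5
```

```bash
python3 -m jog '[[0,-0.02,0,0,0,0],[0,-0.04,0,0,0,0],[0,-0.06,0,0,0,0]]'; python3 -m jog '[[0,-0.02,0,0,0,0],[0,-0.04,0,0,0,0],[0,-0.04,0,0,0,0]]'; python3 -m jog '[[0,-0.02,0,0,0,0],[0,-0.04,0,0,0,0],[0,-0.04,0,0,0,0]]'
```

```text
time_s: 12.62
eef_pos: [0.5883, -0.0408, 0.0359]
tcp_rot: [0.011, 1.0, 0.001, 0.001]
wrist_force: [1.1, 6.4, 6.2]
width: 0.0154
gripper_force: 21.5
time_s: 12.87
eef_pos: [0.5882, -0.042, 0.0359]
tcp_rot: [0.011, 1.0, 0.001, 0.001]
wrist_force: [-0.2, 5.4, 7.2]
width: 0.0152
gripper_force: 21.5
time_s: 13.12
eef_pos: [0.5882, -0.0429, 0.0359]
tcp_rot: [0.011, 1.0, 0.001, 0.001]
wrist_force: [0.6, 6.5, 6.1]
width: 0.0153
gripper_force: 21.5
```

```bash
for i in 1 2; do python3 -m jog '[[0,-0.02,0,0,0,0],[0,-0.03,0,0,0,0],[0,-0.03,0,0,0,0]]' | sed -n '1,2p;4p'; done; python3 - <<'E'
from h import *
p=bot.snapshot("scene")
cv2.imwrite("pics/close.png",cv2.resize(p["frame"][205:260,225:325],(800,440),interpolation=cv2.INTER_CUBIC))
E
```

```text
time_s: 13.37
eef_pos: [0.5882, -0.0436, 0.0359]
wrist_force: [1.1, 5.6, 7.9]
time_s: 13.62
eef_pos: [0.5882, -0.0444, 0.0359]
wrist_force: [-0.0, 5.9, 6.5]
```

View pics/close.png

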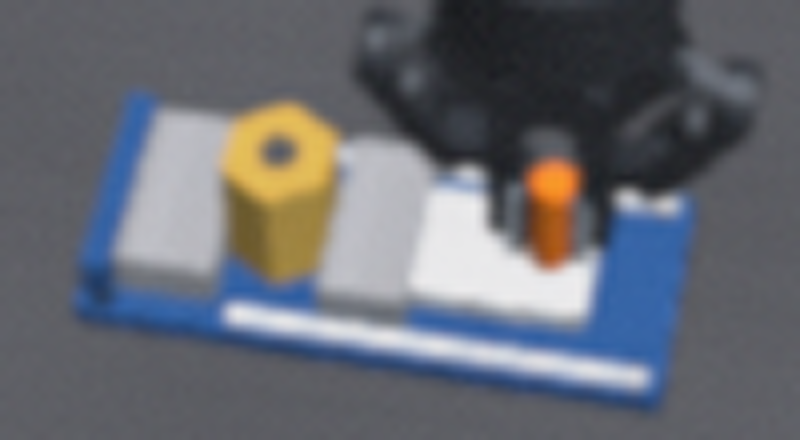

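The hex is upright and nearly against the fixed jaw (dot at crop (280,150)). Keep closing until the force rises.

```bash
for i in 1 2 3; do python3 -m jog '[[0,-0.02,0,0,0,0],[0,-0.02,0,0,0,0]]' | sed -n '1,2p;4p'; done
```

```text
time_s: 13.83
eef_pos: [0.5882, -0.0446, 0.0359]
wrist_force: [0.5, 7.1, 7.1]
time_s: 14.0
eef_pos: [0.5882, -0.0446, 0.0359]
wrist_force: [1.6, 9.9, 7.6]
time_s: 14.17
eef_pos: [0.5881, -0.0446, 0.0359]
wrist_force: [0.8, 10.9, 7.9]
```

```bash
for i in 1 2 3; do python3 -m jog '[[0,-0.03,0,0,0,0],[0,-0.03,0,0,0,0]]' | sed -n '1,2p;4p'; done
```

```text
time_s: 14.33
eef_pos: [0.5881, -0.0446, 0.0359]
wrist_force: [1.3, 14.1, 8.6]
time_s: 14.5
eef_pos: [0.5881, -0.0447, 0.0359]
wrist_force: [1.6, 16.1, 9.0]
time_s: 14.67
eef_pos: [0.5881, -0.0446, 0.0359]
wrist_force: [2.0, 18.8, 9.1]
```

Snug: stopped at 19 N. Relax the push, open symmetrically, and rise.

```bash
python3 -m jog '[[0,0.06,0,0,0,0],[0,0.12,0,0,0,0],[0,0.12,0,0,0,0]]' | sed -n '1,2p;4p'; python3 -m jog '[[0,0,0,0,0,0],[0,0,0,0,0,0],[0,0,0,0,0,0],[0,0,0,0,0,0],[0,0,0,0,0,0]]' 40; python3 -m jog '[[0,0,-0.4,0,0,0],[0,0,-1.2,0,0,0],[0,0,-2.4,0,0,0],[0,0,-3.6,0,0,0],[0,2,-5,0,0,0],[0,4,-5,0,0,0],[0,4,-5,0,0,0],[0,4,-5,0,0,0]]'; python3 - <<'E'
from h import *
p=bot.snapshot("scene")
cv2.imwrite("pics/final.png",cv2.resize(p["frame"][205:260,225:325],(800,440),interpolation=cv2.INTER_CUBIC))
E
```

```text
time_s: 14.92
eef_pos: [0.5881, -0.0446, 0.0359]
wrist_force: [0.5, 8.7, 7.0]
time_s: 15.33
eef_pos: [0.5872, -0.0471, 0.0346]
tcp_rot: [0.011, 1.0, 0.0, -0.0]
wrist_force: [-0.1, 0.4, -0.2]
width: 0.0399
gripper_force: 0.0
time_s: 16.0
eef_pos: [0.5901, 0.0576, 0.1625]
tcp_rot: [0.009, 1.0, 0.001, 0.002]
wrist_force: [-0.0, -0.1, -0.4]
width: 0.04
gripper_force: 0.0
```

View pics/final.png

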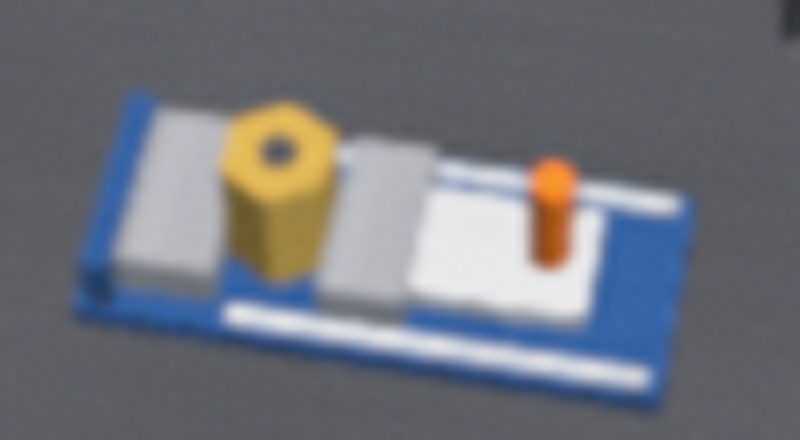

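The hex stands upright between the jaws: jaw edges at crop (217,275) and (322,300) give a gap of about 36 mm, and the gripper is clear. Handing in.

```bash
python3 -c "
from rig import bot
print(bot.job_done())"
```

```text
the job is handed in; nothing more can be done
None
```

The middle-sized hex stands upright on the smallest vise's bed, within about 1 mm of midway along the jaws, with the movable jaw closed snug on its flats (gap about 36 mm); I handed the job in at about 16 s, with the gripper clear.

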